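Put the tape measure away and shut its drawer

ROBOT

A 6-joint arm with a two-finger parallel gripper is mounted at the origin on the work surface. World frame = base frame: x ahead of the robot, y to its left, z up, the work surface at z = 0. Lengths are in m, angles in degrees, forces in N, time in s.
With the tool pointing down it reaches from about 0.4 to 0.925 m from the base axis. Payload 12.5 kg.
Tool frame: the origin (TCP) lies at the very end of the fingers, on their centre line; the grasp point (between the pads) lies 19 mm behind it; z points along the fingers, x is the direction in which the jaws open and shut, and the axes are right-handed (so a half turn about z gives the same grasp; the last joint's range is limited). The gripper opens to 95 mm and grips with 3 to 60 N. Pads are 20 mm wide; open, the fingers measure 119 mm over their backs; the gripper's body (75 mm by 180 mm) begins 59 mm behind the grasp point.
Start: joints at [-75.894, 28.126, 89.318, -0, 62.55, -6.05], TCP at [0.215, -0.587, 0.215] pointing down, gripper open.
Joint ranges: [-177.58, 177.58], [-47.91, 125.51], [2.72, 160], [-65.01, 245.01], [3.68, 167.84], [-153.87, 153.87]. Speed limits (degrees/s): [127.2, 127.2, 159.86, 180, 180, 180].

INTERFACE

Orientations are given as [roll, pitch, yaw] about the fixed x, y, z axes, in that order (R = Rz(yaw) Ry(pitch) Rx(roll)).
In Python, from cell import robot, kin, cams, order gives the robot as it stands. Calls block until the motion is done:
- robot.move_to(position, orientation): joint-space move of the TCP to a pose.
- robot.servo_line(position, orientation=None, feed=0.15, stop_force=None): straight line of the TCP; orientation=None keeps the orientation; feed is the mean speed in m/s. With stop_force (N) it stops when the force on the tool has changed by that much, and returns True; else False.
- robot.move_j(angles): joint-space move.
- robot.set_gripper(opening, grip_force=None): finger opening in m; grip_force is the grip in N (None keeps the last); returns when the fingers have stopped.
- robot.wait(seconds).
- kin.inverse_kinematics(position, orientation): joint angles nearest the present ones, or None.
- cams.get_image(name): name is "scene" or "top"; returns a dict with "image" (420x560x3 uint8, blue, green, red), "intrinsics" (3x3 intrinsics, pixels), "k1" (the pictures are not rectified: a ray, as slopes to the right and down, at radius r is drawn at 1 + k1 r^2 times it, then the intrinsics apply), "world_to_cam" (4x4, takes a point from world to camera coordinates). Camera axes: x right, y down, z forward; pixel columns grow to the right and rows downward; lengths in m; the calibration is good to about 2 mm. A picture is of the moment at which its call begins. There is no depth.
A pose or a line that the arm cannot do raises robot.IKError and nothing moves.
- order.sign_off(): hands the job in, once; it reports no verdict.
Readings, each from a call of its own:
- robot.read_time_s(): time.
- robot.read_joint_pos(): joint angles.
- robot.read_qvel(): joint speeds.
- robot.read_tau(): joint torques, N m.
- robot.read_eef_pos(): TCP position.
- robot.read_eef_rot(): TCP orientation.
- robot.read_ft_force(): force on the tool from outside, world axes, zero at the start.
- robot.read_ft_torque(): the same for the moment, N m.
- robot.read_width(): finger opening in m.
Only numpy, scipy, OpenCV 4.12 (cv2) and the standard library are available. Lean on these libraries where they do the work, as an engineer would, in place of code of your own. Each camera call takes 0.05 s, during which the arm holds its last target. There are 200 camera calls.

TASK

Put the yellow tape measure into the open drawer of the red cabinet and then push that drawer fully shut. Leave the blue cabinet's drawer open as it is.

Things in the scene. Friction and masses are not known exactly. Their poses are not given: they have to be found in the camera images.
- tape_mid (a point): Centre of the yellow tape measure with black round side discs, standing upright on the bench: 62 mm long (x), 34 mm wide (y, the way to grip it), 56 mm high (z up), so this point starts 28 mm above the bench. 0.18 to 0.35 kg. A green sanding block (90 x 45 x 30 mm) lies near it and a white pot of brushes farther back; neither is needed.
- red_drawer_in (a point): Middle of the red cabinet's drawer's inner floor, 12 mm above the bench; moves with the drawer. x points into the cabinet (shutting), y across, z up. Inside: x -100 to 98 mm, y -72 to 72 mm, walls 45 mm high. Red front panel: outer face at x = -112 mm, 84 mm above this floor at its top, where a black lip 14 mm high and 178 mm wide juts out to x = -124 mm: push there.
- red_drawer (a joint): How far the red cabinet's drawer is open, m: 0 shut (firm stop), 0.18 fully out; starts 0.14 to 0.17. Friction 1.5 N, light damping, stays where left. The fixed cabinet is 180 wide, 230 deep, 105 mm high, black mat on top; it covers the drawer floor beyond x = joint value - 100 mm (in the drawer's frame), with 85 mm of height inside.
- blue_drawer (a joint): How far the drawer of the blue cabinet (the same but for colour) is open, m: 0 shut, 0.18 fully out. It starts 0.14 to 0.17 open and is to stay open. One cabinet stands to the left and one to the right, either way round.
Not all that is in view belongs to the job. Leave any purple look-alike of the part that bears tape_mid alone.

How it is judged (in metres and radians):
On the way:
1. the tape measure rests in the open red drawer (value of joint red_drawer above 0.08 m and x of tape_mid in the frame of red_drawer_in between -0.1 and 0.1 m and y of tape_mid in the frame of red_drawer_in between -0.072 and 0.072 m and z of tape_mid in the frame of red_drawer_in between 0.005 and 0.045 m), for 0.2 s.
At the end, for the whole second after the job is handed in: The tape measure lies or stands inside the red cabinet's drawer, the red drawer is shut to within 12 mm, and the blue drawer is still at least 110 mm open (value of joint red_drawer below 0.012 m and value of joint blue_drawer above 0.11 m and x of tape_mid in the frame of red_drawer_in between -0.1 and 0.1 m and y of tape_mid in the frame of red_drawer_in between -0.072 and 0.072 m and z of tape_mid in the frame of red_drawer_in between 0.005 and 0.045 m); the robot touches nothing.
It fails at once if the blue drawer is pushed in to less than 110 mm open (value of joint blue_drawer below 0.11 m).
It also fails if it takes over 45 s, if anything falls off the work surface, if the arm or the gripper's body presses on something with over 40 N, if the wrist force passes 120 N, or if a joint passes its speed limit or range.

## Working session

There is one attempt and no reset: what is moved stays moved. The work goes in short steps, each a Python script; the robot and the scene stay as the last script left them, time stands still between calls to the robot, and variables do not carry over. Pictures are saved under pics/ and viewed, about 8 in all and at most 12, crops included, and the job is handed in when it is done.

```bash
mkdir -p pics; cat > h.py <<'E'
import numpy as np, cv2
from cell import robot, kin, cams, order
def snap(n,f,crop=None,s=1):
    d=cams.get_image(n); np.savez(f'pics/{f}.npz',**{k:np.array(v) for k,v in d.items()})
    im=d["image"]
    if crop: a,b,c,e=crop; im=im[b:e,a:c]
    cv2.imwrite(f'pics/{f}.png',cv2.resize(im,None,fx=s,fy=s,interpolation=cv2.INTER_CUBIC)); return d
def px2w(d,uv,z):
    K=np.array(d["intrinsics"]);k1=float(d["k1"]);T=np.array(d["world_to_cam"])
    p=cv2.undistortPoints(np.array([[uv]],float),K,np.array([k1,0,0,0,0.]))[0,0]
    R,t=T[:3,:3],T[:3,3]; c=-R.T@t; r=R.T@np.array([p[0],p[1],1]); return c+r*(z-c[2])/r[2]
E
python3 - <<'E'
from h import *
for n in("scene","top"):
    d=snap(n,n+"1",s=1.4); T=np.array(d["world_to_cam"]); print(n,-T[:3,:3].T@T[:3,3],T[:3,:3].tolist(),d["k1"])
print(robot.read_time_s(),robot.read_eef_rot())
E
```

```text
scene [1.01576749 0.52584525 0.67631783] [[-0.7757088870483152, 0.6310789557036616, 0.003882553572145011], [0.42140735472702084, 0.5225449794383892, -0.7411899795907311], [-0.4697782071746617, -0.5733115175292657, -0.6712840977798082]] -0.13241268819721752
top [0.47019782 0.0060442  0.80428325] [[0.019291714755845662, -0.9997626138321783, 0.010126486321994418], [-0.9885680647968499, -0.020588582461520597, -0.1493629523544464], [0.14953598565425832, -0.007129253514612851, -0.9887305814723916]] 0.03756401439568171
0.1 [-1.79995719e+02  5.29540578e-02 -6.98409399e+01]
```

View pics/scene1.png

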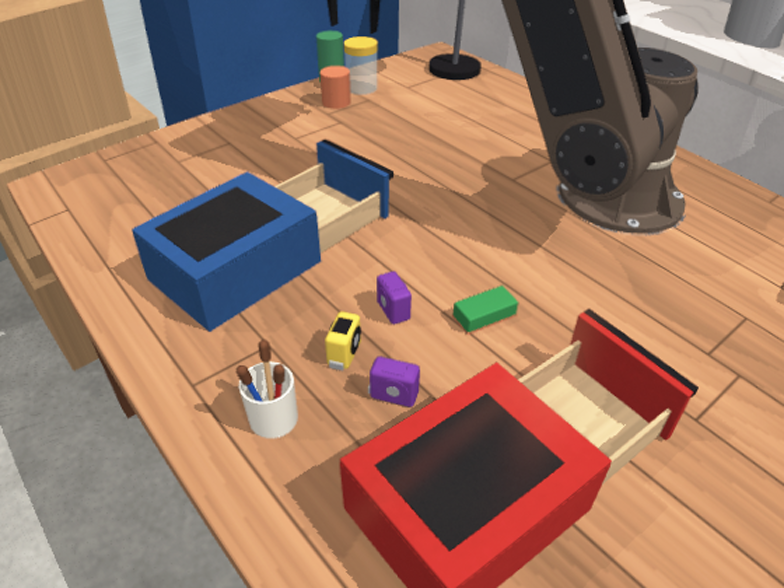

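View pics/top1.png

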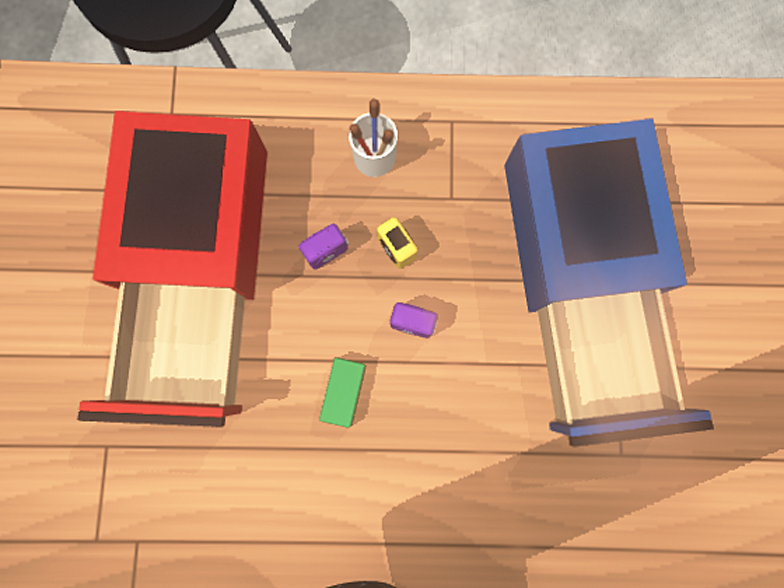

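Top picture (784 px wide): the red cabinet is on the left, front lip from (79,418) to (240,410), and the blue one is on the right. Tape candidates are yellow (397,242), purple (324,246) and purple (414,320). Only the yellow one fits, since the purple ones are look-alikes. I'll confirm it in an enlarged crop and crop the red drawer too.

```bash
python3 - <<'E'
from h import *
im=np.load('pics/top1.npz')["image"]
a=cv2.resize(im[140:210,255:325],None,fx=8,fy=8,interpolation=cv2.INTER_CUBIC)
cv2.imwrite('pics/tape.png',a)
cv2.imwrite('pics/red.png',cv2.resize(im[70:310,45:200],None,fx=2.5,fy=2.5,interpolation=cv2.INTER_CUBIC))
E
```

```text
(no output)
```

View pics/tape.png

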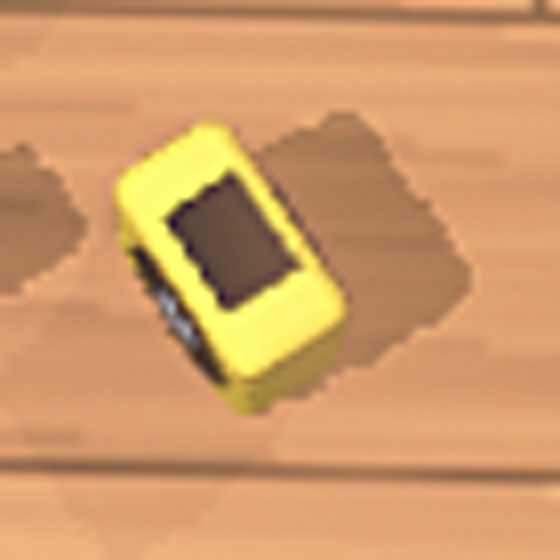

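View pics/red.png

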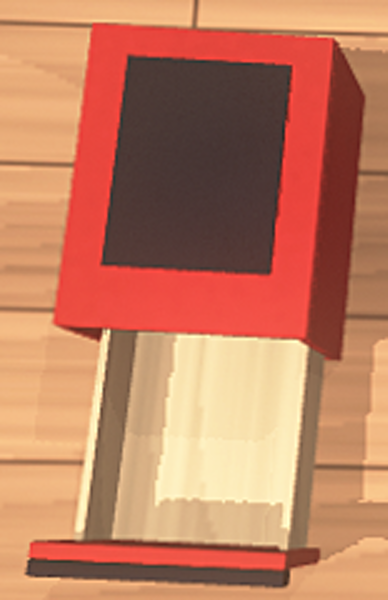

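The crops confirm the yellow tape has a black side disc. Its top-face corners are at (210,125), (118,190), (238,378) and (345,300), and the red drawer is empty. Next I'll convert these to positions.

```bash
python3 - <<'E'
from h import *
np.set_printoptions(precision=4,suppress=True)
d=np.load('pics/top1.npz')
P=lambda x,y,z:px2w(d,(255.+(x+.5)/8-.5,140+(y+.5)/8-.5),z)
c=[P(*q,.056) for q in[(210,122),(116,190),(238,378),(346,300)]]
print("tape",*c,np.mean(c,0),P(233,242,.056))
v=(c[3]-c[0]+c[2]-c[1])/2; w=(c[1]-c[0]+c[2]-c[3])/2
print(np.linalg.norm(v),np.linalg.norm(w),np.degrees(np.arctan2(v[1],v[0])),np.degrees(np.arctan2(w[1],w[0])))
Q=lambda x,y,z:px2w(d,(45+(x+.5)/2.5-.5,70+(y+.5)/2.5-.5),z)
c=[Q(*q,.105) for q in[(92,24),(335,38),(303,343),(57,322)]]
print("cab",*c,np.mean(c,0));f=(c[0]-c[3]+c[1]-c[2])/2;g=(c[0]-c[1]+c[3]-c[2])/2
print(np.linalg.norm(f),np.linalg.norm(g),np.degrees(np.arctan2(f[1],f[0])),np.degrees(np.arctan2(g[1],g[0]))-90)
print("lip top front",Q(27,576,.096),Q(288,586,.096),"lip back",Q(28,560,.096),Q(290,571,.096))
m=np.mean(c,0)
E
```

```text
tape [0.7018 0.0038 0.056 ] [0.6841 0.0265 0.056 ] [ 0.6377 -0.0042  0.056 ] [ 0.6577 -0.0302  0.056 ] [ 0.6703 -0.001   0.056 ] [ 0.6716 -0.0024  0.056 ]
0.05563965420426194 0.030782797553190484 -144.41330557123322 127.7817570729523
cab [0.822 0.377 0.105] [0.8171 0.1977 0.105 ] [0.5852 0.2078 0.105 ] [0.5966 0.3816 0.105 ] [0.7052 0.291  0.105 ]
0.22878563112621206 0.17670815708245588 -1.8416561676769057 -2.6384323500305555
lip top front [0.4193 0.3883 0.096 ] [0.4146 0.2096 0.096 ] lip back [0.4302 0.3889 0.096 ] [0.4249 0.2089 0.096 ]
```

```bash
python3 - <<'E'
from h import *
np.set_printoptions(precision=4,suppress=True)
d=np.load('pics/scene1.npz'); print("scene est tape",px2w(d,(345/1.4,324/1.4),.056))
top=np.load('pics/top1.npz'); print("pot",px2w(top,(374/1.4,140/1.4),.1),"purple corner",px2w(top,(347/1.4,240/1.4),.04))
robot.set_gripper(0.068,30)
robot.move_to([.671,-.002,.20],[180,0,-53.5])
print(robot.read_joint_pos(),robot.read_time_s())
robot.servo_line([.671,-.002,.115],feed=.15)
snap("scene","hover",(150,0,450,300),2)
E
```

```text
scene est tape [ 0.6675 -0.0007  0.056 ]
pot [0.7943 0.0318 0.1   ] purple corner [0.671  0.0688 0.04  ]
[-5.8813 32.7034 83.2454 -0.0067 64.0481 47.6816] 3.4083
```

View pics/hover.png

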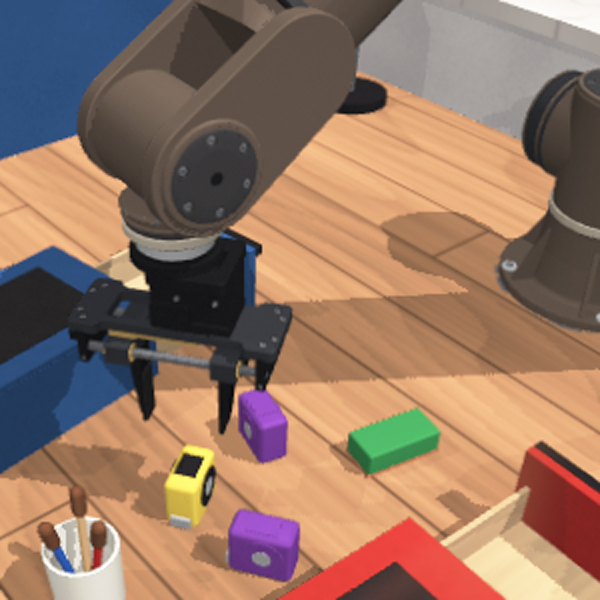

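The gripper hovers over the yellow tape (crop (190,487)), with the jaws across its width. The wide body lies along the jaw direction, so it is clear of the pot. Grasping now.

```bash
python3 - <<'E'
from h import *
np.set_printoptions(precision=4,suppress=True)
print(robot.servo_line([.670,-.002,.025],feed=.1,stop_force=8),robot.read_eef_pos())
robot.set_gripper(0.0,30)
print("w",robot.read_width())
robot.servo_line([.670,-.002,.20],feed=.2)
print("w",robot.read_width(),robot.read_ft_force())
for y in(-91.9,88.1):
    print(y,kin.inverse_kinematics([.515,.296,.2],[180,0,y]))
robot.move_to([.515,.296,.2],[180,0,-91.9])
print(robot.read_width(),robot.read_time_s())
snap("top","over",(30,60,330,330),2)
E
```

```text
False [ 0.6704 -0.002   0.0256]
w 0.03404528605150997
w 0.034110152408154244 [ 0.0282  0.1402 -1.9013]
-91.9 [ 23.5188  26.4555  94.8158   0.      58.7287 115.4188]
88.1 [ 23.5188  26.4555  94.8158  -0.      58.7287 -64.5812]
0.03410051428911419 8.1667
```

View pics/over.png

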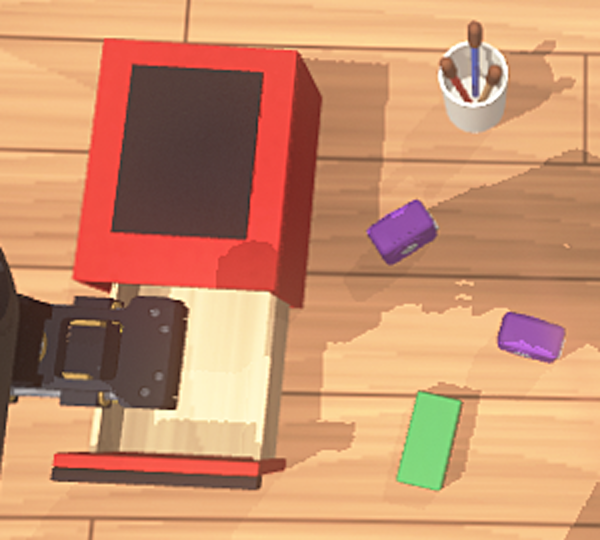

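The tape is held: 34 mm opening and 1.9 N load. The gripper is over the open part of the drawer, so I'll lower and release.

```bash
python3 - <<'E'
from h import *
np.set_printoptions(precision=4,suppress=True)
print(robot.servo_line([.515,.296,.10],feed=.15,stop_force=12))
print(robot.servo_line([.515,.296,.037],feed=.06,stop_force=5),robot.read_eef_pos())
robot.set_gripper(0.06); robot.wait(.2)
robot.servo_line([.515,.296,.2],feed=.2)
robot.set_gripper(0.0)
robot.move_to([.37,.3005,.2],[180,0,-91.9])
print(robot.read_time_s(),robot.read_width())
snap("scene","placed",(300,180,560,420),2.4)
snap("top","placedtop",(30,60,330,330),2)
E
```

```text
False
True [0.5149 0.2958 0.037 ]
13.6 0.0003387787871151411
```

View pics/placed.png

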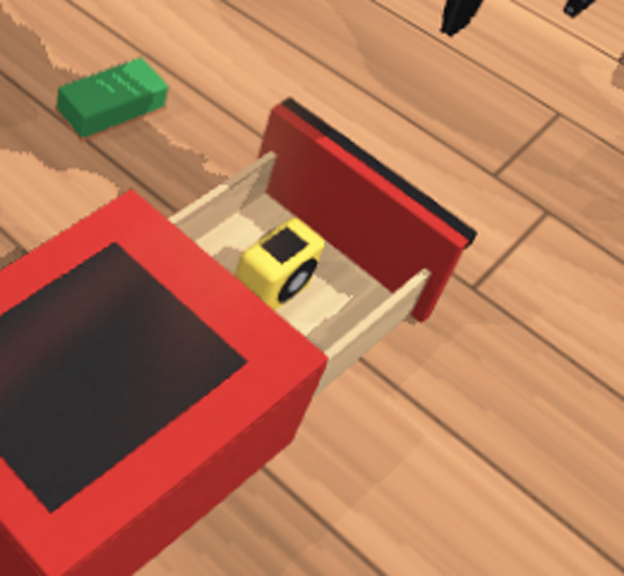

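View pics/placedtop.png

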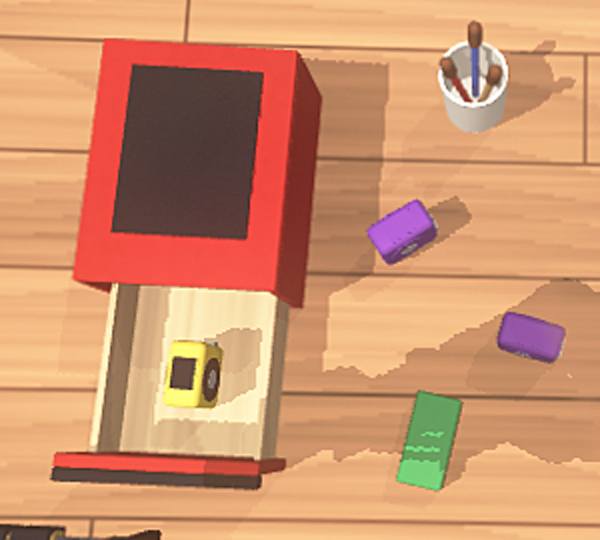

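The tape stands upright in the open red drawer (top crop (193,373)), clear of the walls and below the cabinet's inner height. Now I'll push the lip.

```bash
python3 - <<'E'
from h import *
np.set_printoptions(precision=4,suppress=True)
robot.servo_line([.37,.3005,.072],feed=.15)
a=np.array([.37,.3005,.072]);u=np.array([.99945,-.0332,0])
print(robot.servo_line(a+u*.215,feed=.07,stop_force=15),robot.read_eef_pos(),robot.read_ft_force(),robot.read_time_s())
snap("top","pushed",(30,60,330,330),2)
E
```

```text
True [0.5561 0.294  0.0715] [-3.2505  0.2416  1.9612] 17.0333
```

View pics/pushed.png

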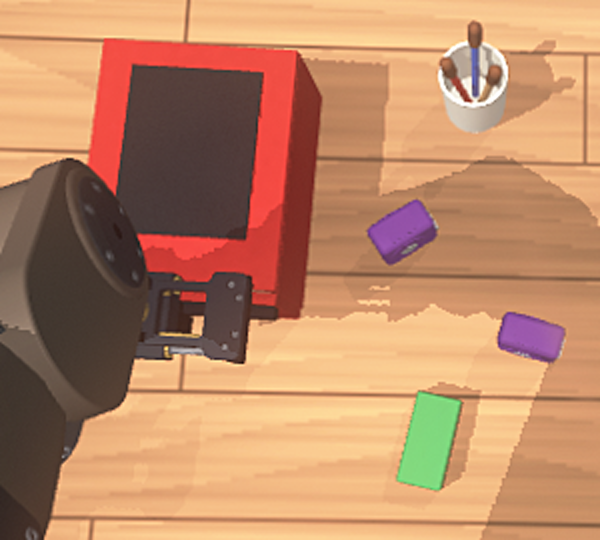

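The push stopped at TCP x = 0.556, where I expected the firm stop, and the drawer front now meets the cabinet. I'll back off and check both drawers.

```bash
python3 - <<'E'
from h import *
robot.servo_line([.48,.297,.072],feed=.15)
robot.servo_line([.42,.299,.2],feed=.2)
robot.move_to([.42,.0,.3],[180,0,-91.9])
print(robot.read_time_s(),robot.read_ft_force(),robot.read_qvel())
d=snap("top","final",s=1.4)
E
```

```text
19.7917 [ 1.12439325  0.04975628 -0.16350775] [ 0.74741403  0.25225959  0.04492686 -0.1993623   0.08808011 -0.08272048]
```

View pics/final.png

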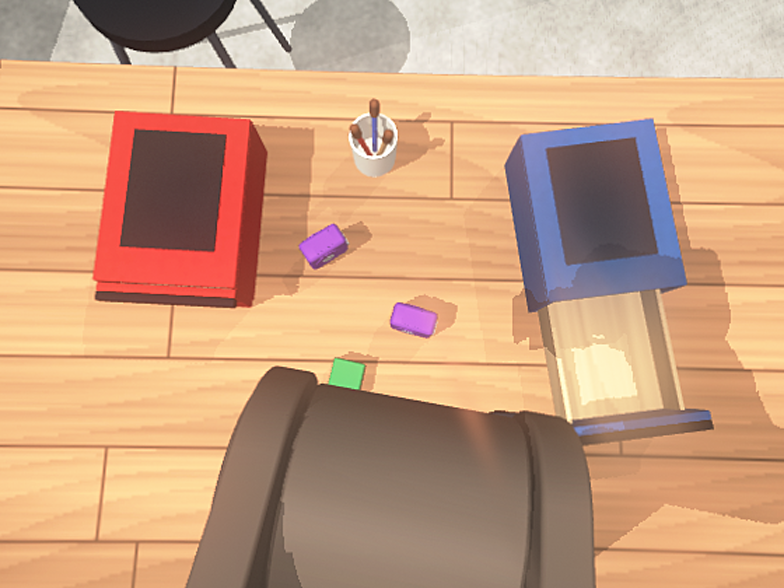

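```bash
python3 - <<'E'
from h import *
d=np.load('pics/final.npz');im=d["image"]
cv2.imwrite('pics/lip.png',cv2.resize(im[185:230,60:190],None,fx=6,fy=6,interpolation=cv2.INTER_CUBIC))
E
```

```text
(no output)
```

View pics/lip.png

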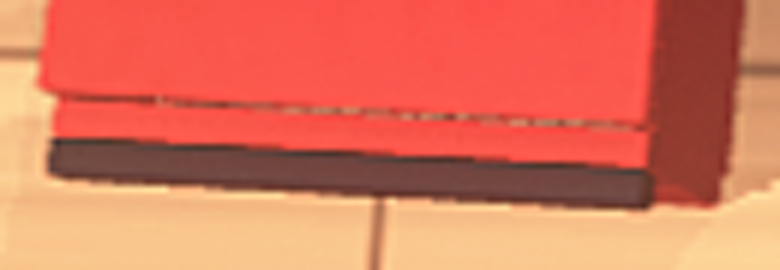

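The lip (about 36 px, roughly 12 mm) and the panel strip (about 40 px, roughly 12 mm) sit against the cabinet front with only a hairline gap. That means shut to within about 2–3 mm. The blue drawer hasn't moved.

```bash
python3 - <<'E'
from h import *
robot.wait(.3); print(robot.read_time_s()); order.sign_off()
E
```

```text
20.1417
the job is handed in; nothing more can be done
```

I put the yellow tape measure in the open red drawer, pushed that drawer shut by its lip, and handed the job in at about 20 s.

- **Tape measure:** I gripped it across its width (34 mm reading). Before the push, pictures from both cameras showed it standing upright in the open drawer. I couldn't see it after the drawer shut.
- **Red drawer:** The push ended with the tool at x = 0.556 m, which is where I had worked out the firm stop to be. The last close-up shows only a hairline gap, so the drawer is shut to within about 2–3 mm by eye.
- **Blue drawer:** It looks as far open as at the start in the last picture, though I didn't measure it.
- **Other objects:** The purple look-alikes and the pot of brushes look unmoved. The sanding block is partly hidden by the arm in the last picture. The arm finished clear of everything.
- **Checks:** None failed or disagreed. The two cameras' positions for the tape measure differed by about 4 mm, well within the grip margin.

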